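# Measure a wood sample with the bench caliper

### The arm

A 7-joint arm with a two-finger parallel gripper is mounted at the origin on the work surface. World frame = base frame: x ahead of the robot, y to its left, z up, the work surface at z = 0. Lengths are in m, angles in degrees, forces in N, time in s.
With the tool pointing down it reaches from about 0.425 to 1.025 m from the base axis. Payload 9.4 kg.
Tool frame: the origin (TCP) lies on the centre line of the jaws, within the pads' length; the fingertips stand 19 mm ahead of it and the grasp point (between the pads) is the TCP; z points along the fingers, y is the direction in which the jaws open and shut (so a half turn about z gives the same grasp; the last joint's range is limited). The gripper opens to 85 mm and grips with 20 to 120 N. Pads are 22 mm wide; open, the fingers measure 114 mm over their backs; the gripper's body (76 mm by 85 mm) begins 54 mm behind the grasp point. The pads swing forward as they close: fully open they stand 13 mm farther back than shut.
Start: joints at [-78.593, 34.337, -0.143, 91.639, 0.103, 54.024, -4.572], TCP at [0.197, 0.698, 0.25] pointing down, gripper open.
Joint ranges: [-147.43, 147.43], [-19.82, 112.94], [-74.19, 73.91], [6.32, 146.72], [-59.91, 239.91], [6.04, 106.73], [-150.56, 150.56]. Speed limits (degrees/s): [127.2, 127.2, 172.46, 172.46, 180, 180, 180].

### API

Orientations are given as [roll, pitch, yaw] about the fixed x, y, z axes, in that order (R = Rz(yaw) Ry(pitch) Rx(roll)).
In Python, from rig import ctrl, effector, monitor, imaging, job gives the robot as it stands. Calls block until the motion is done:
- ctrl.movep(position, orientation): joint-space move of the TCP to a pose.
- ctrl.movel(position, ori=None, v=0.15): straight line of the TCP; ori=None keeps the orientation; v is the mean speed in m/s.
- ctrl.set_joints(angles): joint-space move.
- effector.gripper_to(opening, effort=None): finger opening in m; effort is the grip in N (None keeps the last); returns when the fingers have stopped.
- ctrl.sleep(seconds).
- ctrl.solve_ik(position, orientation): joint angles nearest the present ones, or None.
- monitor.get_obs(): the state.
- imaging.snapshot(name): name is "scene" or "top" or "wrist"; returns (picture, depth): 384x512x3 uint8, blue, green, red; 384x512 float32, m along the optical axis (not along the pixel's ray), 0 where there is no reading.
- imaging.get_calibration(name): a dict with "fx", "fy", "cx", "cy" (pixels), "position" and "orientation" of the camera in the world; the wrist camera has in their place "hand_eye" (4x4, takes a point from camera to tool coordinates, whose origin is the TCP and whose axes are the flange's). Camera axes: x right, y up, looking along -z (the intrinsics and any distortion apply to the point x, -y, -z); pixel columns grow to the right and rows downward; lengths in m; the calibration is good to about 2 mm. A picture is of the moment at which its call begins: read the wrist's pose just before it. get_calibration takes no time and is no camera call.
A pose or a line that the arm cannot do raises ctrl.Unreachable and nothing moves.
- job.sign_off(): hands the job in, once; it reports no verdict.
The state is a dict: "t": time; "joint_positions": joint angles; "joint_velocities": joint speeds; "tau": joint torques, N m; "ee_pos": TCP position; "orientation": TCP orientation; "force": force on the tool from outside, world axes, zero at the start; "torque": the same for the moment, N m; "width": finger opening in m.
Only numpy, scipy, OpenCV 4.12 (cv2) and the standard library are available. Lean on these libraries where they do the work, as an engineer would, in place of code of your own. Each camera call takes 0.05 s, during which the arm holds its last target.

### The job

Measure the thickness of the red-brown wood sample with the bench caliper: stand the sample upright on the bed between the open jaws, thickness across the jaws and close up to the beam, let go of it, then slide the jaw closed until both jaws lightly nip the wood. Feel for the contact: do not squeeze hard and do not let the sliding jaw tilt. Leave the caliper closed on the sample, with the jaw released, and leave the other things on the table where they are.

Things in the scene. Friction and masses are not known exactly. Their poses are not given: they have to be found in the camera images.
- sample_c (a point): centre of the red-brown hardwood sample block (about 0.1 kg) that stands on the table: 52 mm long (its x axis), 60 mm high (z up), 30 to 48 mm thick (its y axis); the thickness is what is to be measured. The centre is 30 mm above its underside. A half turn about z makes no difference.
- caliper: caliper and its grey iron bench stand, one fixed unit; origin on the table top. y runs along the beam, the way the jaw opens; the jaws point to -x. Beam: axis at x +35 mm, jaw-side edge at x +23, top at z 23; clamp blocks at y -136 and +143, up to z 38. The flat bed for the sample is 8 mm above the table, x -75 to +55, y -155 to +60.
- fixed_jaw: fixed steel jaw; its frame is the caliper's. Its flat measuring face looks to +y and lies at y -100 mm, from the beam's edge at x +23 mm to its tip at x -57, z 14 to 24 mm. The whole length of the sample should lie between the jaws, its back at or near the beam, not out at the tips.
- slider: sliding jaw with its grey housing (60 mm along y, 40 mm along x, top 30 mm above the table); axes as the caliper's; origin on the beam's axis, 19 mm above the table, 30 mm behind (+y of) its measuring face. Its jaw is as long and thick as the fixed one.
- jaw_face (a point): point on the measuring face of the sliding jaw, at half its length, 19 mm above the table; the face looks to the caliper's -y.
- thumb_grip (a point): centre of the yellow upright thumb grip on the sliding housing: 28 mm along x, 12 mm along y, from 30 to 56 mm above the table, centred on the beam's axis. Its +y face is what the thumb pushes to the caliper's -y; it may also be pinched.
- bed (a point): point on the top of the bed between the jaws, 8 mm above the table, at caliper x = -6 mm, y = -73 mm: a good place for the middle of the sample's underside (about 3 mm clear of the beam, 3 to 12 mm of the fixed jaw).
- opening (a joint): distance between the two measuring faces in m (0 shut, 0.160 fully open; 0.11 to 0.14 at the start). The jaw slides with about 3 N of drag and stays where it is left; that drag is felt on top of the nip. It has no spring.
- jaw_tilt (a joint): tilt of the sliding jaw in the plane of the bed, rad, 0 square, positive counter-clockwise from above. It pivots on the beam's axis against a stiff gib spring: F newtons at d metres out from the axis tilt it by F*d/8 rad, and the nip bears mostly on the sample edge nearest the beam. Over 0.025 rad (1.4 degrees) is bad; a nip of 2 to 5 N is right, over 12 N dents the wood.
- pale_sample: bystander: pale wood block with dark flecks, 50 x 46 x 64 mm high; origin under its centre.
- specimen_box: bystander: black square box with a red lid, 56 x 56 x 28 mm high; origin under its centre.
- penlight: bystander: black pocket torch lying on its side along its x axis, 133 mm long, 20 mm thick; origin under the middle of its barrel.
Things that resemble listed ones, but are neither listed nor needed, are in the scene too. What is shaped like the part that bears sample_c but turquoise is not meant.

How it is judged:
By the outcome, as a careful person would: the job done as asked, in the order asked, and still so for the second after the job is handed in, with the robot touching nothing.
It also fails if it takes over 66 s, if anything falls off the work surface, if the arm or the gripper's body presses on something with over 40 N, if the wrist force passes 120 N, or if a joint passes its speed limit or range.

## Working session

There is one attempt and no reset: what is moved stays moved. The work goes in short steps, each a Python script; the robot and the scene stay as the last script left them, time stands still between calls to the robot, and variables do not carry over. Pictures are saved under pics/ and viewed, and the job is handed in when it is done.

```bash
ls; mkdir -p pics
python3 - <<'E'
from rig import ctrl, effector, monitor, imaging, job
import cv2
o=monitor.get_obs(); print(o)
import numpy as np
for n in ["scene","top","wrist"]:
    im,d=imaging.snapshot(n); cv2.imwrite(f"pics/{n}0.png",im); np.savez(f"pics/{n}0.npz",im=im,d=d); print(n,imaging.get_calibration(n))
E
```

```text
pics
{'t': 0.0, 'joint_positions': array([-78.59304486,  34.38533907,  -0.14645682,  91.68174485,
         0.10227009,  54.02210875,  -4.57183059]), 'joint_velocities': array([-0.06728321,  0.11702542,  0.02684678, -0.08567959, -0.00252648,
        0.0626178 , -0.08845953]), 'tau': array([-2.57928159e-04, -7.76488280e+01,  1.56481035e+00, -2.57999557e+01,
        1.22478176e-02,  9.18136036e-03, -8.33231212e-06]), 'ee_pos': array([0.19730351, 0.6971759 , 0.24940129]), 'orientation': array([-1.79911218e+02,  7.05479985e-03,  1.64202294e+02]), 'force': array([0.08194403, 0.13633213, 0.37301474]), 'torque': array([ 3.84017775e-02, -5.13712812e-05,  4.53930766e-02]), 'width': 0.08515110668407298}
scene {'fx': 432.68719390812555, 'fy': 432.68719390812555, 'cx': 253.35510608882433, 'cy': 191.0627001766344, 'position': array([0.89743454, 0.60557192, 0.68744471]), 'orientation': array([ 47.00741707,  -0.5127094 , 152.15127366])}
top {'fx': 420.5733628156063, 'fy': 420.5733628156063, 'cx': 259.53202343023395, 'cy': 189.58320325860797, 'position': array([0.36305742, 0.02813829, 1.07411049]), 'orientation': array([ 1.24841644e+01,  4.43858637e-02, -8.99151682e+01])}
wrist {'fx': 344.94142835894934, 'fy': 344.94142835894934, 'cx': 255.91028405930797, 'cy': 191.2617930005948, 'hand_eye': array([[-3.33001647e-04,  9.57350855e-01,  2.88927724e-01,
         7.54005484e-02],
       [ 9.99999910e-01,  2.42426176e-04,  3.49273197e-04,
        -1.46559265e-05],
       [ 2.64333351e-04,  2.88927814e-01, -9.57350849e-01,
        -1.23596219e-01],
       [ 0.00000000e+00,  0.00000000e+00,  0.00000000e+00,
         1.00000000e+00]])}
```

View pics/scene0.png

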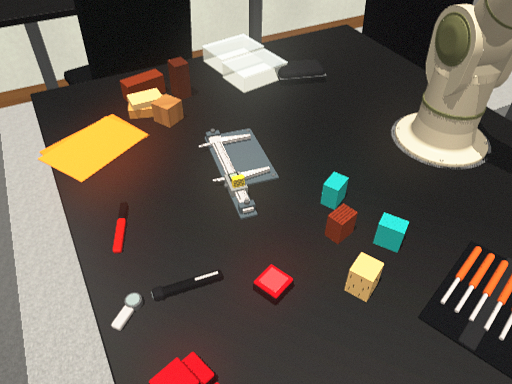

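View pics/top0.png

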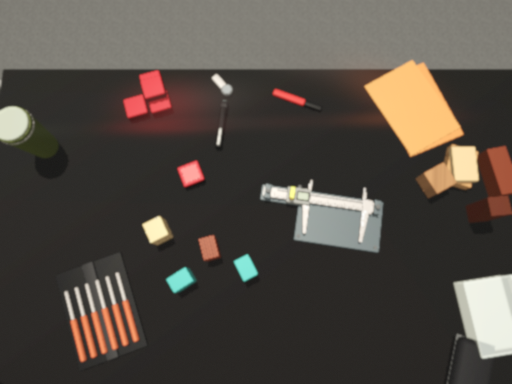

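View pics/wrist0.png

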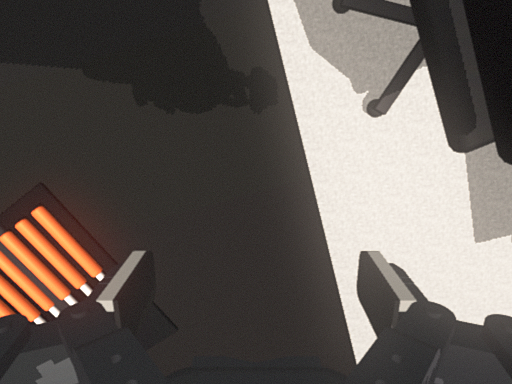

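The top view shows the red-brown sample at about (208,247) between two turquoise blocks at (180,280) and (245,267). The caliper is at about (320,205), with its beam along the image's horizontal, the fixed jaw at right (363,215) and the slider with its yellow grip at (293,194).

```bash
cat > h.py <<'E'
import numpy as np, cv2
from scipy.spatial.transform import Rotation as R
from rig import ctrl, effector, monitor, imaging, job
def campose(n,obs=None):
    c=imaging.get_calibration(n)
    if n=="wrist":
        T=np.eye(4); T[:3,:3]=R.from_euler('xyz',obs['orientation'],degrees=True).as_matrix(); T[:3,3]=obs['ee_pos']
        M=T@c['hand_eye']; return c,M[:3,:3],M[:3,3]
    return c,R.from_euler('xyz',c['orientation'],degrees=True).as_matrix(),np.array(c['position'])
def ray(c,Rm,uv):
    uv=np.atleast_2d(uv).astype(float)
    v=np.stack([(uv[:,0]-c['cx'])/c['fx'],-(uv[:,1]-c['cy'])/c['fy'],-np.ones(len(uv))],1)
    return v@Rm.T
def toplane(n,uv,z,obs=None):
    c,Rm,p=campose(n,obs); r=ray(c,Rm,uv); return p+r*((z-p[2])/r[:,2])[:,None]
def cloud(n,d,obs=None):
    c,Rm,p=campose(n,obs); vv,uu=np.mgrid[:d.shape[0],:d.shape[1]]
    r=ray(c,Rm,np.stack([uu.ravel(),vv.ravel()],1)); X=p+r*d.reshape(-1,1); X[d.ravel()==0]=np.nan
    return X.reshape(*d.shape,3)
E
python3 - <<'E'
from h import *
np.set_printoptions(precision=4,suppress=True)
for n in ["top","scene"]:
    f=np.load(f"pics/{n}0.npz"); im,d=f['im'],f['d']; X=cloud(n,d)
    hsv=cv2.cvtColor(im,cv2.COLOR_BGR2HSV)
    print(n, 'table z', np.nanmedian(X[150:160,100:140,2]) if n=="top" else np.nanmedian(X[300:330,200:240,2]))
    for uv in ([(208,247),(293,194),(245,267),(180,280),(157,231),(191,174),(363,215),(306,215),(340,235)] if n=="top" else [(341,215),(340,228),(237,180),(365,265)]):
        print(uv,X[uv[1],uv[0]],hsv[uv[1],uv[0]])
    cr=im[150:320,130:400] if n=="top" else im[110:310,190:420]
    cv2.imwrite(f"pics/{n}0c.png",cv2.resize(cr,None,fx=2.9,fy=2.9,interpolation=cv2.INTER_CUBIC))
E
```

```text
top table z -0.00040345037772671066
(208, 247) [0.4466 0.1528 0.0584] [  8 127 199]
(293, 194) [ 0.5776 -0.0536  0.0551] [ 30 100 252]
(245, 267) [0.3994 0.0635 0.059 ] [ 86 107 233]
(180, 280) [0.369  0.2164 0.0605] [ 86 110 230]
(157, 231) [0.4846 0.2767 0.061 ] [ 25  59 255]
(191, 174) [0.6349 0.2051 0.03  ] [  2  95 255]
(363, 215) [ 0.5302 -0.2319  0.0238] [ 24   5 253]
(306, 215) [ 0.5303 -0.0883  0.022 ] [ 18  13 253]
(340, 235) [ 0.4814 -0.1748  0.0084] [ 80  14 159]
scene table z -0.00216793069437643
(341, 215) [0.4537 0.1559 0.0592] [  5 187 142]
(340, 228) [0.4679 0.175  0.0462] [  7 181 114]
(237, 180) [ 0.5879 -0.0459  0.0489] [ 22 163 155]
(365, 265) [0.4922 0.2795 0.0625] [ 27  92 255]
```

View pics/top0c.png

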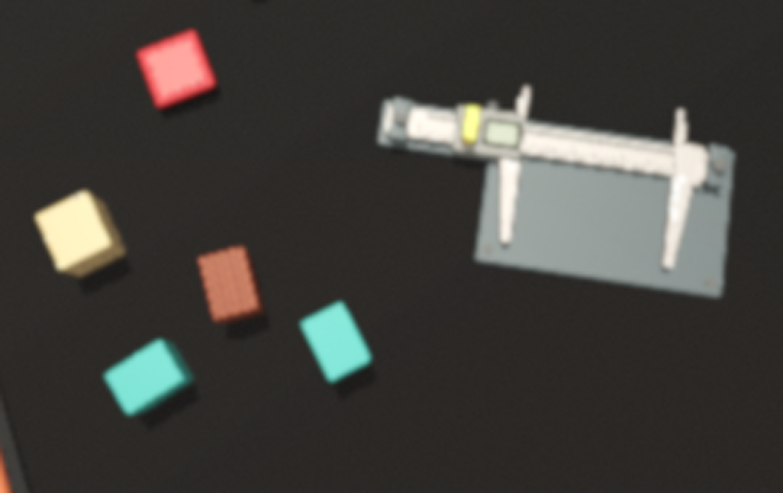

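View pics/scene0c.png

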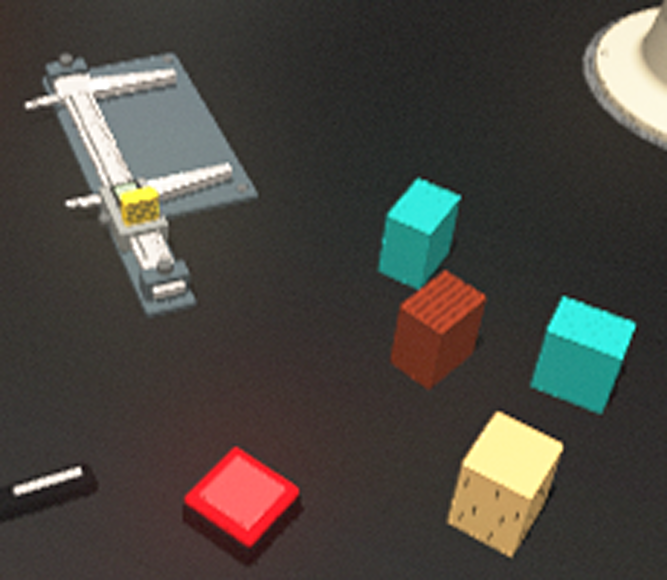

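Run:
```python
from h import *
np.set_printoptions(precision=4,suppress=True)
f=np.load("pics/top0.npz"); im,d=f['im'],f['d']; X=cloud("top",d)
hsv=cv2.cvtColor(im,cv2.COLOR_BGR2HSV)
m=((hsv[...,0]<14)&(hsv[...,1]>90)&(hsv[...,2]>70)).astype(np.uint8); m[:, :195]=0;m[:,225:]=0;m[:232]=0;m[266:]=0
top=m*(np.nan_to_num(X[...,2])>0.05)
ys,xs=np.nonzero(m); P=toplane("top",np.stack([xs,ys],1),0.06)[:,:2]
r=cv2.minAreaRect(P.astype(np.float32)*1000); print(r)
ys,xs=np.nonzero(top); P=toplane("top",np.stack([xs,ys],1),0.06)[:,:2]
r=cv2.minAreaRect(P.astype(np.float32)*1000); print(r)
# caliper yaw : bed mask edges / beam direction
w=((hsv[...,1]<40)&(hsv[...,2]>200)).astype(np.uint8)
ys,xs=np.nonzero(w[150:270,250:400]); ys+=150;xs+=250
Xw=X[ys,xs]; print(len(xs))
for yaw in (-15,-10,165,170):
    for p in ([0.447,0.153,0.2],[0.52,-0.16,0.2],[0.447,0.153,0.05],[0.5,-0.18,0.06],[0.58,-0.05,0.06]):
        q=ctrl.solve_ik(p,[180,0,yaw]); print(yaw,p,None if q is None else np.round(q,0))
```

```text
((446.02642822265625, 151.18194580078125), (59.4174690246582, 44.017539978027344), 15.865415573120117)
((446.0405578613281, 151.34213256835938), (52.660179138183594, 37.11556625366211), 15.386563301086426)
1190
-15 [0.447, 0.153, 0.2] [-57.  27.  44. 129. -33.  36. -93.]
-15 [0.52, -0.16, 0.2] [-18.  32.  43. 120. -34.  41. -57.]
-15 [0.447, 0.153, 0.05] [-34.  39.  12. 133. -42.  11. -88.]
-15 [0.5, -0.18, 0.06] [  2.  40.  18. 126. -36.  19. -55.]
-15 [0.58, -0.05, 0.06] [-20.  44.  30. 120. -47.  28. -59.]
-10 [0.447, 0.153, 0.2] [-56.  27.  43. 129. -32.  35. -89.]
-10 [0.52, -0.16, 0.2] [-18.  32.  43. 120. -34.  41. -52.]
-10 [0.447, 0.153, 0.05] [-34.  39.  12. 133. -42.  11. -84.]
-10 [0.5, -0.18, 0.06] [  2.  40.  17. 126. -35.  19. -52.]
-10 [0.58, -0.05, 0.06] [-19.  44.  28. 120. -45.  28. -56.]
165 [0.447, 0.153, 0.2] [-27.  22.   2. 127.  -1.  31.  50.]
165 [0.52, -0.16, 0.2] [  4.  26.  11. 119.  -8.  36.  95.]
165 [0.447, 0.153, 0.05] [-25.  38.  -1. 133.   6.   9.  44.]
165 [0.5, -0.18, 0.06] [ 21.  38. -10. 125.  20.  18.  69.]
165 [0.58, -0.05, 0.06] [  3.  40.  -6. 118.  10.  22.  65.]
170 [0.447, 0.153, 0.2] [-26.  22.   0. 127.  -0.  31.  55.]
170 [0.52, -0.16, 0.2] [  5.  26.   9. 119.  -7.  36.  98.]
170 [0.447, 0.153, 0.05] [-24.  38.  -2. 133.   7.  10.  47.]
170 [0.5, -0.18, 0.06] [ 21.  39. -11. 124.  21.  19.  72.]
170 [0.58, -0.05, 0.06] [  4.  40.  -7. 118.  11.  22.  68.]
```

Run:
```python
from h import *
np.set_printoptions(precision=4,suppress=True)
for z in (0.2,0.05): print(ctrl.solve_ik([0.446,0.151,z],[180,0,-164.6]))
ctrl.movep([0.446,0.151,0.2],[180,0,-164.6])
ctrl.sleep(0.2)
o=monitor.get_obs(); im,d=imaging.snapshot("wrist"); np.savez("pics/w1.npz",im=im,d=d,p=o['ee_pos'],r=o['orientation']); cv2.imwrite("pics/w1.png",im)
print(o['t'],o['ee_pos'],o['orientation'],o['joint_positions'])
ctrl.movep([0.50,-0.15,0.28],[180,0,174]); ctrl.sleep(0.2)
o=monitor.get_obs(); im,d=imaging.snapshot("wrist"); np.savez("pics/w2.npz",im=im,d=d,p=o['ee_pos'],r=o['orientation']); cv2.imwrite("pics/w2.png",im)
print(o['t'],o['ee_pos'],o['orientation'],o['joint_positions'])
```

```text
[-21.1843  21.6234  -5.8609 126.86     4.1083  31.6851  75.267 ]
[-22.6192  37.8167  -4.3135 132.7942  15.6768   9.8266  63.913 ]
2.5083 [0.446  0.1516 0.2   ] [ 179.9938    0.0018 -164.5502] [-21.2354  21.6384  -5.8709 126.8403   4.1068  31.6872  75.2585]
3.9583 [ 0.5002 -0.1486  0.2797] [179.9805  -0.0346 174.1453] [ 10.42    18.3562  -0.1294 116.1886   0.0336  45.4913  94.4189]
```

View pics/w1.png

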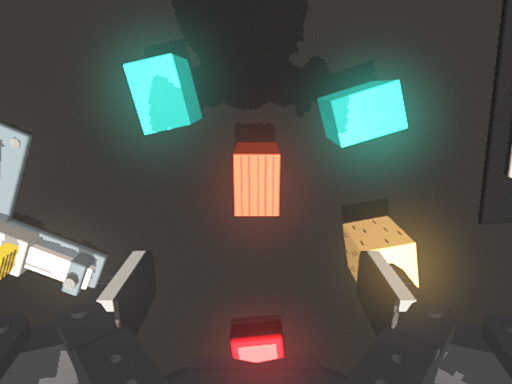

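View pics/w2.png

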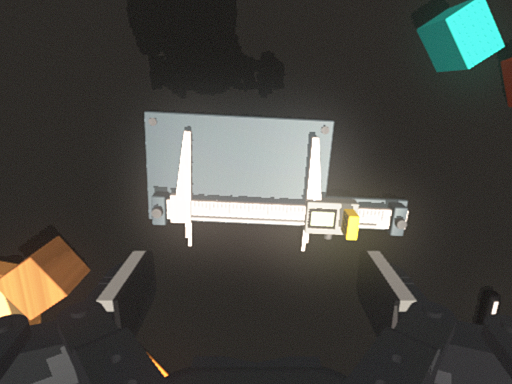

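w1: the sample's top is centred at about (257,184), lined up with the image axes. w2: the bed's front corners are at about (145,113) and (333,122), the fixed jaw's face is near column 191, the slider face is near column 308, and the yellow grip is at (351,222).

Run:
```python
from h import *
np.set_printoptions(precision=4,suppress=True)
f=np.load("pics/w1.npz"); o=dict(ee_pos=f['p'],orientation=f['r']); im,d=f['im'],f['d']; X=cloud("wrist",d,o)
hsv=cv2.cvtColor(im,cv2.COLOR_BGR2HSV)
print(hsv[146,257],hsv[184,257],X[184,257],X[146,257])
m=((hsv[...,0]<14)&(hsv[...,1]>90)&(np.nan_to_num(X[...,2])>0.055)).astype(np.uint8); m[:, :220]=0;m[:,295:]=0;m[:130]=0;m[230:]=0
ys,xs=np.nonzero(m); print(xs.min(),xs.max(),ys.min(),ys.max(), 'top z',np.median(X[ys,xs,2]))
P=toplane("wrist",np.stack([xs,ys],1),0.06,o)[:,:2]; print(cv2.minAreaRect(P.astype(np.float32)*1000))
f=np.load("pics/w2.npz"); o=dict(ee_pos=f['p'],orientation=f['r']); im,d=f['im'],f['d']; X=cloud("wrist",d,o)
g=cv2.cvtColor(im,cv2.COLOR_BGR2GRAY)
# bed front edge: per column strongest gradient
gx=cv2.Sobel(cv2.GaussianBlur(g,(3,3),0).astype(np.float32),-1,0,1)
cols=np.arange(160,325,3); rows=np.array([104+np.argmax(gx[104:132,c]) for c in cols])
P=toplane("wrist",np.stack([cols,rows],1),0.008,o)[:,:2]
def fit(P):
    l=cv2.fitLine(P.astype(np.float32),cv2.DIST_HUBER,0,.001,.001).ravel(); 
    n=np.array([-l[1],l[0]]); r=(P-l[2:])@n; return l,np.abs(r).mean()
l,e=fit(P); print('front',l,e,np.degrees(np.arctan2(l[1],l[0])))
gc=cv2.Sobel(cv2.GaussianBlur(g,(3,3),0).astype(np.float32),-1,1,0)
rr=np.arange(122,188,3); cc=np.array([138+np.argmax(gc[r,138:160]) for r in rr])
P=toplane("wrist",np.stack([cc,rr],1),0.008,o)[:,:2]; l2,e2=fit(P); print('left',l2,e2,np.degrees(np.arctan2(l2[1],l2[0])))
# jaw faces z .024 top
rr=np.arange(135,190,3); cc=np.array([184+np.argmin(gc[r,184:202]) for r in rr]); print(cc)
P=toplane("wrist",np.stack([cc,rr],1),0.024,o)[:,:2]; l3,e3=fit(P); print('fixed',l3,e3,np.degrees(np.arctan2(l3[1],l3[0])))
rr=np.arange(142,190,3); cc=np.array([300+np.argmax(gc[r,300:318]) for r in rr]); print(cc)
P=toplane("wrist",np.stack([cc,rr],1),0.024,o)[:,:2]; l4,e4=fit(P); print('slide',l4,e4,np.degrees(np.arctan2(l4[1],l4[0])))
# yellow
hsv=cv2.cvtColor(im,cv2.COLOR_BGR2HSV)
m=((abs(hsv[...,0].astype(int)-28)<8)&(hsv[...,1]>120)); m[:195]=0;m[250:]=0;m[:,:330]=0;m[:,370:]=0
t=m&(X[...,2]>0.05); ys,xs=np.nonzero(t); print('grip',len(xs),np.median(X[ys,xs,2]))
P=toplane("wrist",np.stack([xs,ys],1),0.056,o)[:,:2]; print(cv2.minAreaRect(P.astype(np.float32)*1000))
cv2.imwrite("pics/w2c.png",cv2.resize(im[100:255,135:415],None,fx=2.8,fy=2.8,interpolation=cv2.INTER_CUBIC))
```

```text
[  5 172 139] [  8 128 253] [0.444  0.1521 0.0596] [0.4205 0.1457 0.0235]
233 279 153 216 top z 0.05996020102070698
((445.2610778808594, 151.5226593017578), (51.9420280456543, 36.83305740356445), 15.43167495727539)
front [ 0.1534  0.9882  0.4512 -0.1803] 0.0009487434531894461 81.17471
left [ 0.9893 -0.1457  0.4845 -0.2752] 0.00028312443832631605 -8.378807
[190 190 190 190 190 190 190 190 190 190 190 190 190 190 190 190 190 190
 190]
fixed [ 0.9876 -0.1569  0.4959 -0.222 ] 4.888263556477793e-09 -9.026996
[311 311 311 310 310 310 309 309 309 309 308 308 308 307 307 307]
slide [ 0.9885 -0.1515  0.514  -0.0898] 0.00026108721183776913 -8.713594
grip 62 0.05510585580391761
((580.4437866210938, -51.79637145996094), (11.806157112121582, 28.086624145507812), 84.12252044677734)
```

View pics/w2c.png

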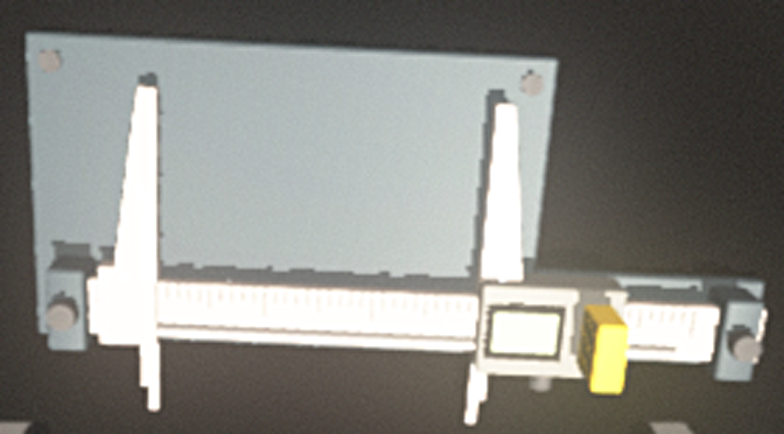

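```bash
cat >> h.py <<'E'
PSI=-8.85
ex=np.array([np.cos(np.radians(PSI)),np.sin(np.radians(PSI))]); ey=np.array([-ex[1],ex[0]])
O=0.548*ex-0.0428*ey
def cal(x,y,z): return list(O+x*ex+y*ey)+[z]
def tocal(p): return np.array([(np.asarray(p)[:2]-O)@ex,(np.asarray(p)[:2]-O)@ey])
E
python3 - <<'E'
from h import *
np.set_printoptions(precision=4,suppress=True)
f=np.load("pics/w2.npz"); o=dict(ee_pos=f['p'],orientation=f['r'])
print('fixed tip',tocal(toplane("wrist",[[187,131]],0.024,o)[0]))
s=[0.4453,0.1515]; yaw=-164.57
ctrl.movep(s+[0.13],[180,0,yaw]); effector.gripper_to(0.070,25)
ctrl.movel(s+[0.045],v=0.12); ctrl.sleep(.2)
o=monitor.get_obs(); print(o['t'],o['ee_pos'],o['force'])
effector.gripper_to(0.02,25); ctrl.sleep(.2)
o=monitor.get_obs(); print(o['t'],o['ee_pos'],o['width'],o['force'])
ctrl.movel(s+[0.16],v=0.15); ctrl.sleep(.1)
o=monitor.get_obs(); print(o['t'],o['ee_pos'],o['width'],o['force'])
im,d=imaging.snapshot("wrist"); cv2.imwrite("pics/w3.png",im)
E
```

```text
fixed tip [-0.0568 -0.1034]
6.6583 [0.4456 0.1516 0.0457] [ 0.2716  0.0561 -0.0712]
7.25 [0.4454 0.1515 0.0453] 0.03687358554758529 [-0.7836 -0.3512  7.0567]
8.2667 [0.4448 0.1513 0.1591] 0.0365685341358606 [-0.058   0.1987 -1.1622]
```

View pics/w3.png

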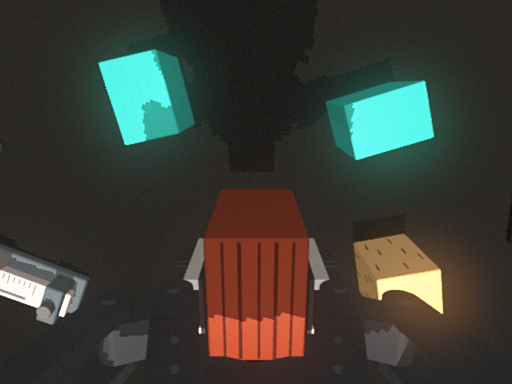

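The sample is held square in the pads: its top is at columns 208–306, and it has left the table. Next is the bed.

Run:
```python
from h import *
np.set_printoptions(precision=4,suppress=True)
yaw=180+PSI
t=cal(-0.007,-0.073,0.16)
print(t)
ctrl.movep(t,[180,0,yaw]); ctrl.sleep(.2)
ctrl.movel(t[:2]+[0.062],v=0.12); ctrl.sleep(.2)
f0=monitor.get_obs()['force']
z=0.058
while z>0.047:
    ctrl.movel(t[:2]+[z],v=0.02); o=monitor.get_obs(); print(round(z,4),o['ee_pos'],o['force'])
    if o['force'][2]-f0[2]>2.5: break
    z-=0.001
print(o['t'])
im,d=imaging.snapshot("wrist"); cv2.imwrite("pics/w4.png",im)
im,d=imaging.snapshot("scene"); cv2.imwrite("pics/s4.png",cv2.resize(im[100:240,170:330],None,fx=4,fy=4,interpolation=cv2.INTER_CUBIC))
```

```text
[np.float64(0.5167435063456568), np.float64(-0.19765320298339756), 0.16]
0.058 [ 0.5166 -0.1976  0.0578] [ 0.0562  0.6329 -1.711 ]
0.057 [ 0.5167 -0.1976  0.0569] [-0.369   0.1539 -0.0367]
0.056 [ 0.5167 -0.1976  0.0559] [-1.2137  0.9006  0.0695]
0.055 [ 0.5167 -0.1976  0.0549] [ 0.4818 -0.0725 -0.2809]
0.054 [ 0.5167 -0.1976  0.0539] [ 0.0168 -1.0287  0.3493]
0.053 [ 0.5168 -0.1977  0.0533] [-0.3313 -0.0148  6.1456]
12.625
```

View pics/w4.png

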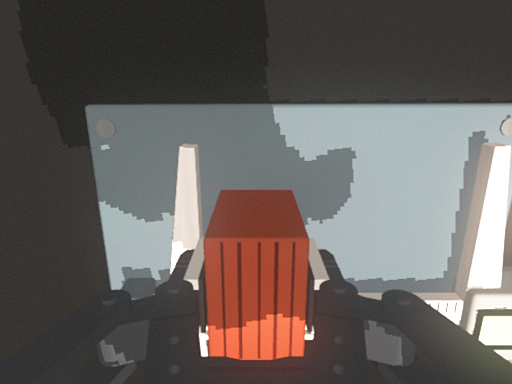

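View pics/s4.png

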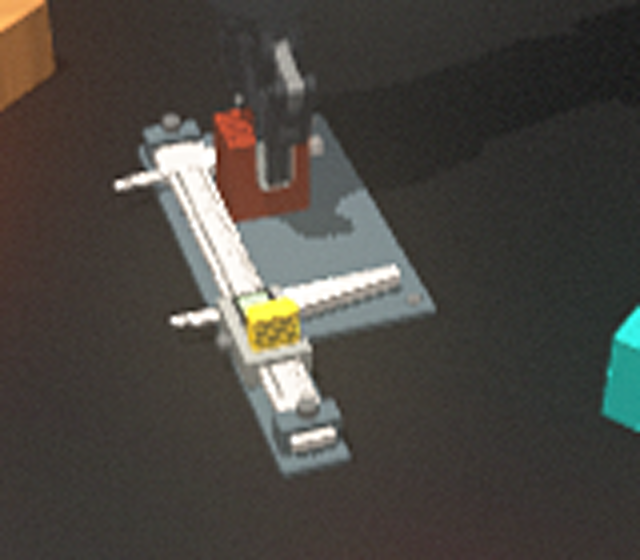

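The sample is touching the bed, upright, between the fixed jaw (column 190) and the slider (490), with its back near the beam. I'll release it, rise and check.

Run:
```python
from h import *
np.set_printoptions(precision=4,suppress=True)
t=cal(-0.007,-0.073,0.053)
effector.gripper_to(0.056); ctrl.sleep(.1)
ctrl.movel(t[:2]+[0.12],v=0.12)
c=cal(-0.03,-0.03,0.26)
ctrl.movel(c,v=0.2); ctrl.sleep(.2)
o=monitor.get_obs(); im,d=imaging.snapshot("wrist"); np.savez("pics/w5.npz",im=im,d=d,p=o['ee_pos'],r=o['orientation']); cv2.imwrite("pics/w5.png",im)
print(o['t'])
X=cloud("wrist",d,o); hsv=cv2.cvtColor(im,cv2.COLOR_BGR2HSV)
m=((hsv[...,0]<14)&(hsv[...,1]>90)&(np.nan_to_num(X[...,2])>0.063)&(np.hypot(*(np.moveaxis(X[...,:2],2,0)-np.array(t[:2])[:,None,None]))<.06))
ys,xs=np.nonzero(m); P=toplane("wrist",np.stack([xs,ys],1),0.068,o)[:,:2]
r=cv2.minAreaRect(P.astype(np.float32)*1000); print(np.median(X[ys,xs,2]),r,tocal(np.array(r[0])/1000))
m=((abs(hsv[...,0].astype(int)-28)<8)&(hsv[...,1]>120)&(X[...,2]>0.05)&(X[...,2]<0.06)); ys,xs=np.nonzero(m)
P=toplane("wrist",np.stack([xs,ys],1),0.056,o)[:,:2]; r=cv2.minAreaRect(P.astype(np.float32)*1000); print(r,tocal(np.array(r[0])/1000))
```

```text
14.95
0.06818939217490974 ((624.3712768554688, -285.29754638671875), (142.4141387939453, 327.967529296875), 33.80775451660156) [ 0.1128 -0.143 ]
((580.8589477539062, -52.052459716796875), (12.72175407409668, 29.037927627563477), 82.66375732421875) [0.034  0.0807]
```

View pics/w5.png

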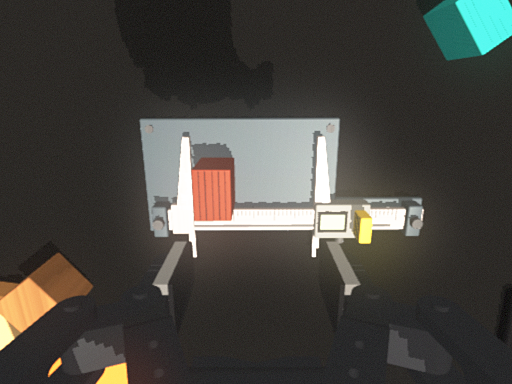

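Run:
```python
from h import *
f=np.load("pics/w5.npz"); o=dict(ee_pos=f['p'],orientation=f['r']); im,d=f['im'],f['d']; X=cloud("wrist",d,o); hsv=cv2.cvtColor(im,cv2.COLOR_BGR2HSV)
m=((hsv[...,0]<14)&(hsv[...,1]>90)&(X[...,2]>0.064)); m[:150]=0;m[230:]=0;m[:,:180]=0;m[:,245:]=0
ys,xs=np.nonzero(m); P=toplane("wrist",np.stack([xs,ys],1),0.068,o)[:,:2]
r=cv2.minAreaRect(P.astype(np.float32)*1000); print(np.median(X[ys,xs,2]),r,tocal(np.array(r[0])/1000))
```

```text
0.06805430830206122 ((516.330322265625, -197.27867126464844), (36.543983459472656, 51.03704071044922), 81.16850280761719) [-0.00746589 -0.07269349]
```

The sample stands at caliper (-7.5, -72.7) mm, square to the jaws. Next is the thumb grip.

```bash
cat >> h.py <<'E'
def fy(n=6,dt=0.03):
    v=[]
    for _ in range(n):
        ctrl.sleep(dt); v.append(monitor.get_obs()['force'])
    v=np.mean(v,0); return v[:2]@ey, v[:2]@ex, v[2]
E
python3 - <<'E'
from h import *
np.set_printoptions(precision=4,suppress=True)
yaw=180+PSI; G=0.0807; gx=0.0345
effector.gripper_to(0.038)
ctrl.movep(cal(gx,G,0.12),[180,0,yaw]); ctrl.sleep(.1)
ctrl.movel(cal(gx,G,0.055),v=0.1); ctrl.sleep(.2)
print(fy(), monitor.get_obs()['t'], tocal(monitor.get_obs()['ee_pos']))
effector.gripper_to(0.024,20); ctrl.sleep(.1)
o=monitor.get_obs(); print(fy(), o['t'],o['width'],o['ee_pos'],tocal(o['ee_pos']))
y=G
for k in range(5):
    y-=0.003; ctrl.movel(cal(gx,y,0.055),v=0.03); print(round(y,4),np.round(fy(4),2))
print(monitor.get_obs()['t'],monitor.get_obs()['width'])
im,d=imaging.snapshot("wrist"); cv2.imwrite("pics/w6.png",im)
im,d=imaging.snapshot("scene"); cv2.imwrite("pics/s6.png",cv2.resize(im[100:240,170:330],None,fx=4,fy=4,interpolation=cv2.INTER_CUBIC))
E
```

```text
(np.float64(-0.4596149796206173), np.float64(-0.1841823930132001), np.float64(-0.09578027477009343)) 17.4 [0.0346 0.0807]
(np.float64(-0.07222340102003079), np.float64(-0.20219188671039695), np.float64(0.3308305567905348)) 17.7917 0.023455593009692192 [ 0.5814 -0.0522  0.055 ] [0.0345 0.0807]
0.0777 [ 0.31  0.12 -0.24]
0.0747 [0.52 0.19 0.12]
0.0717 [1.36 0.39 0.9 ]
0.0687 [1.2  0.01 0.83]
0.0657 [0.99 0.2  0.73]
19.9083 0.024256242588337914
```

View pics/w6.png

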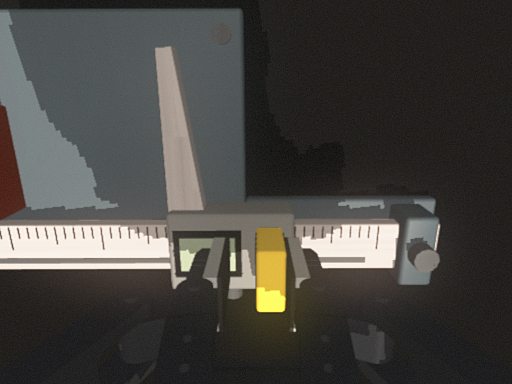

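View pics/s6.png

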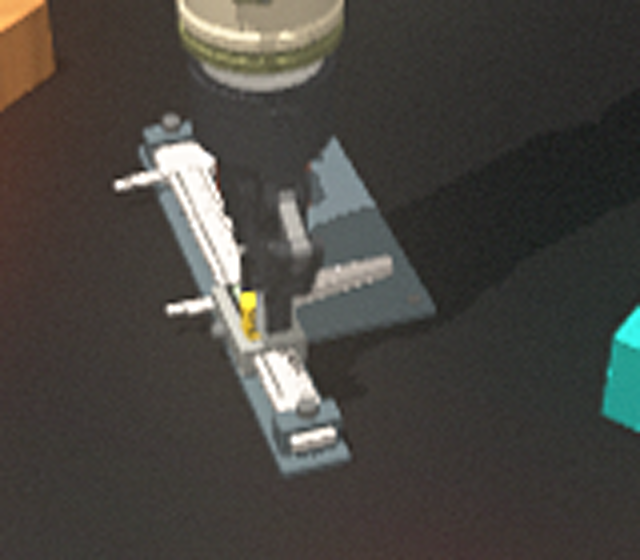

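The right pad is on the grip's +y face (col 290) and the slider moves along the beam. I'll bring it near, then feel for the contact in small steps.

Run:
```python
from h import *
np.set_printoptions(precision=4,suppress=True)
gx=0.0345
ctrl.movel(cal(gx,-0.010,0.055),v=0.05)
print(monitor.get_obs()['t'],np.round(fy(3,.02),2))
y=-0.010
while y>-0.0175:
    y-=0.0005; ctrl.movel(cal(gx,y,0.055),v=0.02); a=monitor.get_obs()['force'][:2]@ey; b=fy(3,.02)[0]
    print(round(y*1000,2),round(a,2),round(b,2), end=' | ')
    if b>5: break
print(monitor.get_obs()['t'],monitor.get_obs()['width'])
o=monitor.get_obs();im,d=imaging.snapshot("wrist"); cv2.imwrite("pics/w7.png",im)
np.savez("pics/w7.npz",im=im,d=d,p=o['ee_pos'],r=o['orientation'])
```

```text
21.675 [ 0.77  1.1  -0.14]
-10.5 3.09 2.82 | -11.0 2.84 3.03 | -11.5 2.65 3.04 | -12.0 3.63 2.83 | -12.5 3.29 3.2 | -13.0 2.92 3.34 | -13.5 3.25 3.02 | -14.0 2.8 3.31 | -14.5 2.83 3.4 | -15.0 3.5 3.25 | -15.5 2.78 3.52 | -16.0 2.74 3.86 | -16.5 2.55 2.93 | -17.0 4.85 3.67 | -17.5 3.67 3.52 | 26.225 0.024223094784828023
```

View pics/w7.png

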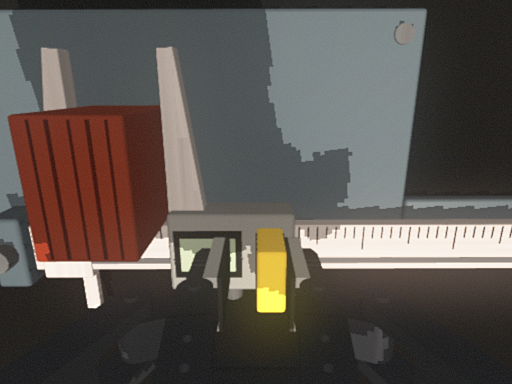

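The jaw is close to or just touching the sample, and the drag reads about 3.1 N. I'll continue in finer steps and stop at about 6.3 N total.

Run:
```python
from h import *
gx=0.0345; y=-0.0175
while y>-0.027:
    y-=0.00025; ctrl.movel(cal(gx,y,0.055),v=0.015); b=fy(4,.02)[0]
    print(round(y*1000,2),round(b,2), end=' | ')
    if b>5.0:
        b=fy(8,.02)[0]; print('chk',round(b,2))
        if b>5.6: break
o=monitor.get_obs(); print(o['t'],o['width'],tocal(o['ee_pos']))
im,d=imaging.snapshot("wrist"); cv2.imwrite("pics/w8.png",im)
np.savez("pics/w8.npz",im=im,d=d,p=o['ee_pos'],r=o['orientation'])
```

```text
-17.75 3.77 | -18.0 3.52 | -18.25 3.2 | -18.5 3.23 | -18.75 3.7 | -19.0 3.69 | -19.25 4.01 | -19.5 3.14 | -19.75 3.28 | -20.0 3.41 | -20.25 3.93 | -20.5 3.75 | -20.75 3.26 | -21.0 3.44 | -21.25 3.92 | -21.5 4.19 | -21.75 4.84 | -22.0 5.39 | chk 5.9
32.1083 0.024241334924436746 [ 0.0345417  -0.02146729]
```

View pics/w8.png

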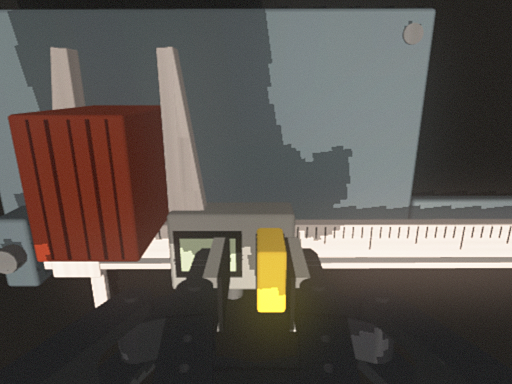

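Run:
```python
from h import *
gx=0.0345; y=-0.0222
ctrl.movel(cal(gx,y,0.055),v=0.015); print(fy(10,.03))
ctrl.movel(cal(gx,y+0.006,0.055),v=0.03); ctrl.sleep(.1); print(fy(4))
ctrl.movel(cal(gx,y+0.006,0.13),v=0.12)
ctrl.movel(cal(-0.03,-0.03,0.27),v=0.2); ctrl.sleep(.2)
o=monitor.get_obs(); print(o['t'])
im,d=imaging.snapshot("wrist"); cv2.imwrite("pics/w9.png",im); cv2.imwrite("pics/w9c.png",cv2.resize(im[100:260,130:430],None,fx=2.6,fy=2.6,interpolation=cv2.INTER_CUBIC))
np.savez("pics/w9.npz",im=im,d=d,p=o['ee_pos'],r=o['orientation'])
im,d=imaging.snapshot("scene"); cv2.imwrite("pics/s9.png",im)
```

```text
(np.float64(6.220219359585246), np.float64(1.2323244461678127), np.float64(1.0415349413048665))
(np.float64(-0.16804565062604737), np.float64(0.2486059563404256), np.float64(-0.19268926310096401))
35.225
```

View pics/w9c.png

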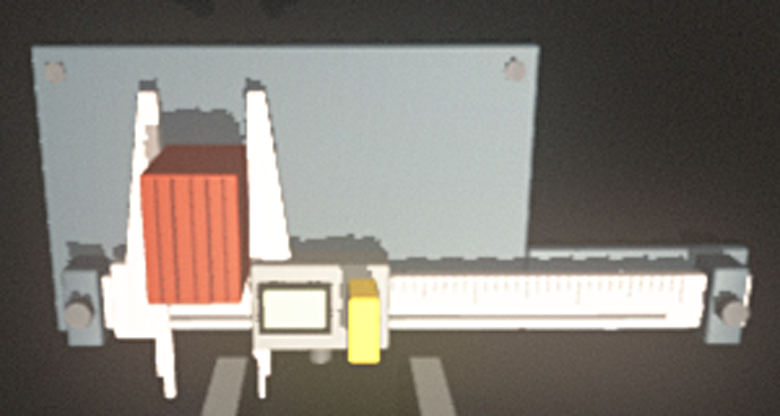

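View pics/s9.png

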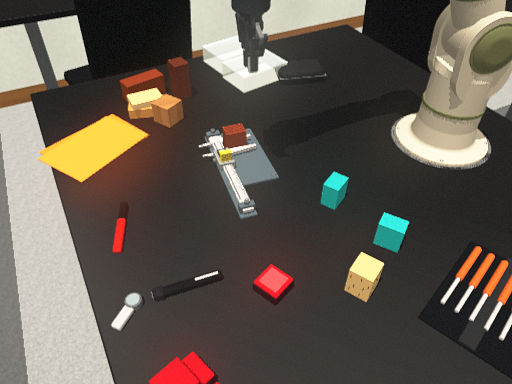

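Run:
```python
from h import *
f=np.load("pics/w9.npz"); o=dict(ee_pos=f['p'],orientation=f['r']); im,d=f['im'],f['d']; X=cloud("wrist",d,o); hsv=cv2.cvtColor(im,cv2.COLOR_BGR2HSV)
m=((hsv[...,0]<14)&(hsv[...,1]>90)&(X[...,2]>0.064)); m[:140]=0;m[230:]=0;m[:,:170]=0;m[:,240:]=0
ys,xs=np.nonzero(m); P=toplane("wrist",np.stack([xs,ys],1),0.068,o)[:,:2]
r=cv2.minAreaRect(P.astype(np.float32)*1000); print(np.median(X[ys,xs,2]),r,tocal(np.array(r[0])/1000))
m=((abs(hsv[...,0].astype(int)-28)<8)&(hsv[...,1]>120)&(X[...,2]>0.05)&(X[...,2]<0.06)); m[:,330:]=0; m[:,:240]=0; ys,xs=np.nonzero(m)
P=toplane("wrist",np.stack([xs,ys],1),0.056,o)[:,:2]; r=cv2.minAreaRect(P.astype(np.float32)*1000); print(r,tocal(np.array(r[0])/1000))
job.sign_off()
```

```text
0.06804246191631907 ((514.8013305664062, -205.862060546875), (36.35837936401367, 51.273399353027344), 81.15357208251953) [-0.00765614 -0.08140993]
((566.02783203125, -147.0011749267578), (11.532588958740234, 29.457265853881836), 81.53987121582031) [ 0.03390485 -0.01536871]
the job is handed in; nothing more can be done
```

The caliper is closed on the red-brown sample with a light nip, the jaw is released, and the job is handed in. The sample measures about 36.5–37 mm thick. I finished at about 35 s on the robot's clock.

- **Placing:** I stood the sample upright on the bed and let go of it before moving the jaw. It was square to the jaws, with its back about 4–5 mm from the beam.
- **Closing:** I pushed the thumb grip in small steps while reading the force. The drag was about 3.2 N, and I stopped at 6.2 N total, so the nip is about 3 N. Then I backed off, and the force fell to about zero.
- **Final picture:** The sample is upright with its centre at y -81.4 mm. That agrees with both jaws touching it: the fixed face is at -100 mm and the sliding face at about -63 mm. The other things look unmoved in the scene view.
- **Not measured:** I did not measure the jaw tilt directly. The jaw looks square, and at this nip the tilt should be about 0.006 rad.
- **Disagreement:** Thickness readings ranged from 36.4 to 37.1 mm, with the camera giving both extremes and the fingers 36.6–36.9 mm. No check failed.

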